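# Short flush with the small button

### The job

Give the toilet a short flush: with the fingertips, press the smaller of the two round metal buttons on the flush plate gently right down, keep it down for about two seconds, then let it spring back up and move the hand away. Do not touch the large button, and leave the toiletries around the plate where they stand; nothing is to be picked up.

Things in the scene. Friction and masses are not known exactly. Their poses are not given: they have to be found in the camera images.
- plate: Fixed steel flush plate set on the tiled ledge, 130 (x) by 210 (y) by 10 mm high. Origin: centre of its underside, on the ledge; z up. The two buttons stand on its long (y) centre line, 48 mm either side of the middle; which button is at which end varies.
- small_flush: The small (short-flush) push button with its thin collar: collar 58 mm across and 2 mm high, on the plate's top. Origin: on the button's axis at the plate's top face (10 mm above the ledge); z up. Fixed to the plate except for the button's travel.
- small_top (a point): Centre of the small button's flat top. The button is a steel disc 50 mm across; at rest its top is 12 mm above the plate (22 mm above the ledge), fully pressed 4 mm above the plate. This point goes down with the button.
- small_button (a joint): Travel of the small button, in m: 0 at rest (up), 0.008 fully down at its stop. It springs back up by itself; about 2 N starts it and 5 N holds it against its hard stop. Press slowly (30 mm/s or less): a quick jab strikes the stop with more than the 40 N it should ever see.
- large_flush: The large (full-flush) push button with its collar 88 mm across and 2 mm high. Origin: on its axis at the plate's top face; z up. Must not be touched.
- large_top (a point): Centre of the large button's flat top, a steel disc 80 mm across with the same height, travel and spring as the small one. Its centre is 96 mm from the small button's.
- large_button (a joint): Travel of the large button, in m: 0 at rest (up), 0.008 fully down. It should stay at 0.
- shampoo: Loose orange shampoo bottle with a white cap, 60 mm across, 190 mm high, standing. Origin: centre of its underside.
- spray: Loose dark round spray can with a black cap, 52 mm across, 200 mm high, standing. Origin: centre of its underside.
- conditioner: Loose white flat bottle, 42 by 64 mm, 178 mm high with its cap, standing. Origin: centre of its underside.
- soap_pump: Loose white ceramic soap dispenser, 66 mm across, 168 mm high with its metal pump, whose nozzle reaches 44 mm from the axis along its -x. Origin: centre of its underside.
- toilet_roll: Loose toilet roll standing on end, 110 mm across, 98 mm high. Origin: centre of its underside.
- nail_brush: Loose wooden nail brush lying bristles down, 42 (x) by 88 (y) by 34 mm high. Origin: centre of its underside.
- cream_tube: Loose blue cream tube standing on its white cap, 46 mm wide, 134 mm high. Origin: centre of its underside.
- tumbler: Loose blue ceramic tooth tumbler, open at the top and empty, 72 mm across, 95 mm high. Origin: centre of its underside.
There are look-alikes about, which are no part of the job. What is shaped like the spray but yellow is not meant.

How it is judged:
By the outcome, as a careful person would: the job done as asked, in the order asked, and still so for the second after the job is handed in, with the robot touching nothing.
It also fails if it takes over 38 s, if anything falls off the work surface, if the arm or the gripper's body presses on something with over 40 N, if the wrist force passes 120 N, or if a joint passes its speed limit or range.

### The arm

A 6-joint arm with a two-finger parallel gripper is mounted at the origin on the work surface. World frame = base frame: x ahead of the robot, y to its left, z up, the work surface at z = 0. Lengths are in mm, angles in rad, forces in N, time in s.
With the tool pointing down it reaches from about 275 to 1000 mm from the base axis. Payload 8.4 kg.
Tool frame: the origin (TCP) lies between the finger pads; the fingertips stand r.finger_overhang ahead of it and the grasp point (between the pads) is the TCP (r.finger_overhang is the distance from the TCP to the fingertips, in mm); z points along the fingers, y is the line along which they close (so a half turn about z gives the same grasp; the last joint's range is limited). The gripper opens to 85 mm and grips with 20 to 120 N. Pads are 22 mm wide; open, the fingers measure 114 mm over their backs; the gripper's body (76 mm by 85 mm) begins 54 mm behind the grasp point. The pads swing forward as they close: fully open they stand 13 mm farther back than shut.
Start: joints at [-1.104, 0.353, 1.633, -0, 1.155, -0.002], TCP at [282.384, -557.572, 218.581] pointing down, gripper open.
Joint ranges: [-2.63, 2.63], [-0.92, 2.1], [0.06, 2.66], [-1.3, 4.44], [0, 2.69], [-3.02, 3.02]. Speed limits (rad/s): [2.22, 2.22, 2.79, 3.14, 3.14, 3.14].

### API

Orientations are given as [roll, pitch, yaw] about the fixed x, y, z axes, in that order (R = Rz(yaw) Ry(pitch) Rx(roll)).
In Python, from rig import r, cams, sign_off gives the robot as it stands.
- The arm moves only by the shell command python3 -m crank 'ROWS' [FORCE]. ROWS is JSON, a list of rows, each a list of 7 numbers: the shift along the tool's x, y, z in m, then the turn, a rotation vector about the tool's x, y, z in rad, then the closure, from 0 (fully open) to 1 (shut). In form: [[dx, dy, dz, ax, ay, az, gripper], ...]. A call has 1 to 5 rows; each row is the pose to reach, as a shift and turn from the pose commanded when the call began, along the tool's axes at that moment; what a row does not reach only later rows make up. A row lasts 1/10 s, in which the tool goes at most 50 mm and 8.59 degrees, less where a joint would pass 70% of its speed; a pose out of reach is approached as far as the arm can. A call with a gripper value outside its range is refused whole. The fingers move at their own pace and stop on an object; FORCE is the grip in N (left out, the last holds). Time passes only in rows, so rows that repeat a pose let the fingers close. It gives the time, the measured TCP pose, the force, the opening and the grip force at its end, in the units of the state.
- r.sense(): the state, without advancing time (a new reading comes with each control period).
- cams.grab_frame(name): name is "scene" or "top" or "wrist"; returns a dict with "image" (384x512x3 uint8, red, green, blue), "fx", "fy", "cx", "cy" (pixels), "position" and "orientation" of the camera in the world. Camera axes: x right, y down, z forward; pixel columns grow to the right and rows downward; lengths in mm; the calibration is good to about 2 mm. The wrist camera is an equidistant fisheye: a pixel r from the principal point sees the ray r / f radians off the axis. A picture is of the moment at which its call begins. There is no depth.
- sign_off(): hands the job in; it is judged then, once.
The state is a dict: "clock": time; "qpos": joint angles; "qvel": joint speeds; "joint_efforts": joint torques, N m; "eef_pos": TCP position; "tcp_rot": TCP orientation; "contact_force": force on the tool from outside, world axes, zero at the start; "wrist_torque": the same for the moment, N m; "opening": opening from 0.0 (shut) to 1.0 (fully open); "grasp_force": force on a finger pad.
Only numpy, scipy, OpenCV 4.12 (cv2) and the standard library are available. Lean on these libraries where they do the work, as an engineer would, in place of code of your own. Each camera call takes 0.05 s, during which the arm holds its last target. There are 200 camera calls.

## Working session

There is one attempt and no reset: what is moved stays moved. The work goes in short steps, Python scripts to look and compute and a shell command to move; the robot and the scene stay as the last step left them, time stands still between calls to the robot, and variables do not carry over. Pictures are saved under pics/ and viewed, at most 10 in all, crops included, and the job is handed in when it is done.

```bash
mkdir -p pics; python3 - <<'E'
from rig import r,cams
import cv2,json
for n in ("top","scene"):
    f=cams.grab_frame(n); cv2.imwrite(f"pics/{n}0.png",f["image"][:,:,::-1]); print(n,{k:v for k,v in f.items() if k!="image"})
print(r.sense(), r.finger_overhang)
E
```

```text
top {'fx': 499.58063797353464, 'fy': 499.58063797353464, 'cx': 248.7195345212696, 'cy': 188.81573443942298, 'position': array([ 456.08911762,   79.38052868, 1245.00305675]), 'orientation': array([-3.05626696,  0.00597857, -1.55605215])}
scene {'fx': 368.94158327855376, 'fy': 368.94158327855376, 'cx': 255.5408099356529, 'cy': 190.94643675094272, 'position': array([1113.50075936,  229.57385975,  704.14794344]), 'orientation': array([-2.43139275, -0.01064395,  1.88856356])}
{'clock': 0.1, 'qpos': array([-1.10440733e+00,  3.53591111e-01,  1.63406716e+00,  1.88670237e-05,
        1.15518788e+00, -2.37697928e-03]), 'qvel': array([-0.00083963,  0.00014136, -0.00251929,  0.00017341,  0.00141848,
        0.00042898]), 'joint_efforts': array([ 2.05770211e-04, -6.06358480e+01, -3.42818606e+01,  2.23376458e-05,
        3.98626289e-03,  1.20558667e-05]), 'eef_pos': array([ 282.18456703, -557.17285659,  217.92596222]), 'tcp_rot': array([-3.14033921e+00, -2.02308005e-05,  4.68758339e-01]), 'contact_force': array([ 0.28025703,  0.02097895, -0.30664268]), 'wrist_torque': array([0.05001517, 0.0222727 , 0.08455183]), 'grasp_force': 0.0, 'opening': 0.99726518500136} 19.0
```

View pics/top0.png

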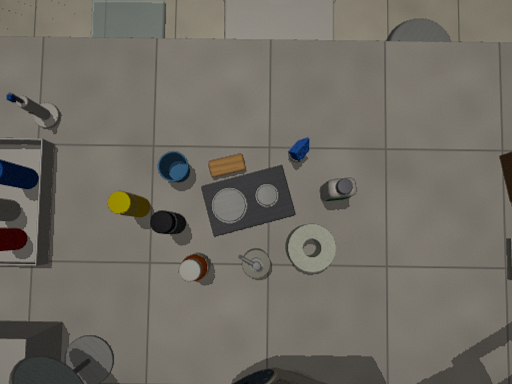

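View pics/scene0.png

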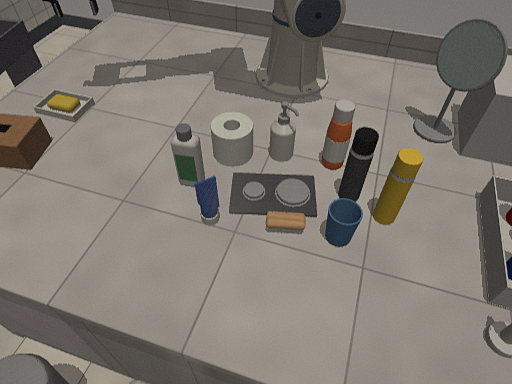

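The top view shows two metal buttons: the small one at about (267,195) and the large one at about (229,205). The scene view agrees, with the smaller at (254,190) and the larger at (292,192). The target is the smaller disc, at the conditioner end of the plate. I'll confirm that in an enlarged crop and measure its position.

```bash
cat > h.py <<'E'
import numpy as np
from scipy.spatial.transform import Rotation as R
def ray(f,u,v,z):
    d=R.from_euler("xyz",f["orientation"]).apply([(u-f["cx"])/f["fx"],(v-f["cy"])/f["fy"],1])
    p=np.array(f["position"]); return p+d*(z-p[2])/d[2]
def proj(f,P):
    c=R.from_euler("xyz",f["orientation"]).inv().apply(np.array(P)-f["position"])
    return f["fx"]*c[0]/c[2]+f["cx"], f["fy"]*c[1]/c[2]+f["cy"]
E
python3 - <<'E'
from rig import r,cams
from h import *
import cv2
f=cams.grab_frame("top"); im=f["image"][:,:,::-1].copy()
g=cv2.cvtColor(im,cv2.COLOR_BGR2GRAY)
x0,y0,x1,y1=190,135,365,280
b=(g[y0:y1,x0:x1]>105).astype(np.uint8)
k=8;K=4
big=cv2.resize(im[y0:y1,x0:x1],None,fx=K,fy=K,interpolation=cv2.INTER_CUBIC)
gb=cv2.GaussianBlur(cv2.cvtColor(big,cv2.COLOR_BGR2GRAY),(5,5),0)
c=cv2.HoughCircles(gb,cv2.HOUGH_GRADIENT,1,80,param1=80,param2=25,minRadius=35,maxRadius=80)
for a in (c[0] if c is not None else []):
    u,v=(a[0]+.5)/K-.5+x0,(a[1]+.5)/K-.5+y0
    print(u,v,a[2]/K,ray(f,u,v,22))
# dark plate outline
m=(gb<85).astype(np.uint8); n,l,s,ce=cv2.connectedComponentsWithStats(m)
i=l[int((195-y0)*K),int((248-x0)*K)]
cn=max(cv2.findContours((l==i).astype(np.uint8),0,2)[0],key=cv2.contourArea)
q=cv2.boxPoints(cv2.minAreaRect(cn))
qs=[ray(f,(a+.5)/K-.5+x0,(b_+.5)/K-.5+y0,10) for a,b_ in q]; print(np.round(qs,1)); print("plate ctr",np.mean(qs,0),[np.linalg.norm(qs[j]-qs[j-1]) for j in range(4)])
fs=cams.grab_frame("scene"); 
cv2.imwrite("pics/crop1.png",big)
s=fs["image"][165:220,220:330,::-1]; cv2.imwrite("pics/crop2.png",cv2.resize(s,None,fx=6,fy=6,interpolation=cv2.INTER_CUBIC))
E
```

```text
228.75 204.75 17.7 [520.69046487 136.59616241  22.        ]
311.5 247.5 9.325 [419.59718175 -66.47007936  22.        ]
266.25 194.75 11.425 [546.57721838  45.00170587  22.        ]
255.75 262.25 14.5 [382.01516114  68.5405664   22.        ]
[[584.8 215.5  10. ]
 [643.5  11.3  10. ]
 [498.4 -29.1  10. ]
 [440.7 173.2  10. ]]
plate ctr [541.83627612  92.7221811   10.        ] [np.float64(150.1988749681694), np.float64(212.5640023676743), np.float64(150.62439511694038), np.float64(210.40968144789016)]
```

View pics/crop1.png

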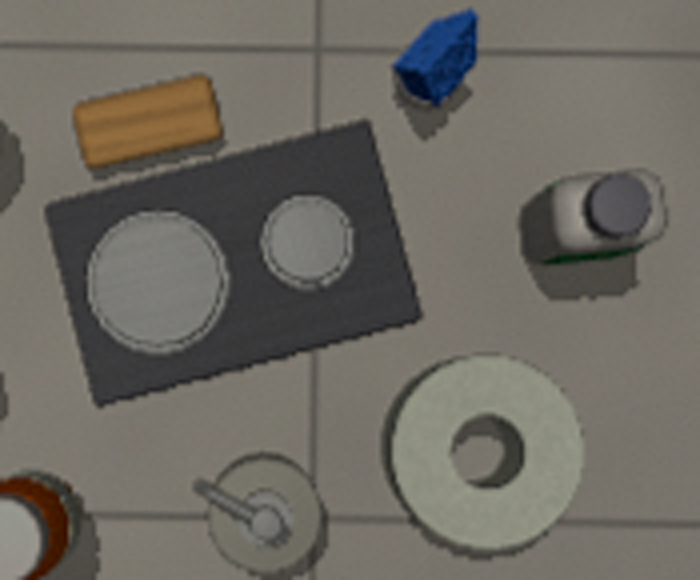

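The crop shows the small disc at (307,241), with a collar of about 28 mm radius. The large disc is at (158,282), about 43 mm radius. They measure 95 mm apart, as expected. The small button's top is at about (546.5, 45, 22). Next I'll raise the hand, shut the fingers and travel over the bottles.

```bash
python3 -m crank '[[0,0,-0.05,0,0,0,1],[0,0,-0.09,0,0,0,1],[0.036,-0.030,-0.09,0,0,0,1],[0.073,-0.060,-0.09,0,0,0,1],[0.109,-0.090,-0.09,0,0,0,1]]' 30 
python3 -m crank '[[0.036,-0.030,0,0,0,-0.14,1],[0.073,-0.060,0,0,0,-0.28,1],[0.109,-0.090,0,0,0,-0.42,1],[0.145,-0.119,0,0,0,-0.56,1],[0.181,-0.149,0,0,0,-0.70,1]]'
```

```text
clock: 0.7
eef_pos: [339.2, -426.6, 308.6]
tcp_rot: [3.141, -0.0, 0.468]
contact_force: [1.1, -0.0, 0.2]
opening: 0.143
grasp_force: 0.0
clock: 1.2
eef_pos: [433.5, -211.6, 308.7]
tcp_rot: [3.141, -0.0, 1.174]
contact_force: [0.7, 0.0, -0.4]
opening: 0.003
grasp_force: 0.0
```

```bash
python3 -m crank '[[0.047,0.001,0,0,0,-0.12,1],[0.094,0.001,0,0,0,-0.24,1],[0.141,0.002,0,0,0,-0.36,1],[0.188,0.002,0,0,0,-0.48,1],[0.235,0.003,0,0,0,-0.486,1]]'
python3 - <<'E'
from h import *
from rig import r
s=r.sense(); M=R.from_euler("xyz",s["tcp_rot"])
print(s["eef_pos"],M.inv().apply(np.array([546.5,45,22+19+25])-s["eef_pos"]))
E
```

```text
clock: 1.7
eef_pos: [528.1, 3.7, 308.7]
tcp_rot: [3.141, 0.0, 1.659]
contact_force: [1.0, -1.1, 0.4]
opening: -0.002
grasp_force: 0.0
[528.11946418   3.74539003 308.6577837 ] [ 39.49917804  21.89968853 242.65779507]
```

```bash
python3 -m crank '[[0.0395,0.022,0,0,0,0,1],[0.0395,0.022,0.05,0,0,0,1],[0.0395,0.022,0.10,0,0,0,1],[0.0395,0.022,0.15,0,0,0,1],[0.0395,0.022,0.19,0,0,0,1]]'
python3 -m crank '[[0,0,0,0,0,0,1],[0,0,0,0,0,0,1]]'
python3 - <<'E'
from h import *
from rig import r,cams
import cv2
s=r.sense(); M=R.from_euler("xyz",s["tcp_rot"])
print(s["eef_pos"],s["tcp_rot"],s["contact_force"],M.inv().apply(np.array([546.5,45,22+19])-s["eef_pos"]))
for n,P in (("scene",0),("top",0)):
    f=cams.grab_frame(n); print(n,proj(f,s["eef_pos"]+np.array([0,0,-19.])),proj(f,[546.5,45,22]))
    if n=="scene":
        im=f["image"][:,:,::-1]; cv2.imwrite("pics/s1.png",cv2.resize(im[100:240,180:360],None,fx=4,fy=4,interpolation=cv2.INTER_CUBIC))
E
```

```text
clock: 2.2
eef_pos: [545.2, 43.1, 116.0]
tcp_rot: [-3.14, 0.0, 1.655]
contact_force: [0.2, 0.3, 0.2]
opening: 0.004
grasp_force: 0.0
clock: 2.4
eef_pos: [546.5, 42.9, 119.0]
tcp_rot: [-3.141, -0.0, 1.655]
contact_force: [0.6, -0.2, 1.0]
opening: 0.0
grasp_force: 0.0
[546.47537564  42.94491848 119.0103881 ] [-3.14051717e+00 -2.76746969e-05  1.65473644e+00] [ 0.5644627  -0.2027336   1.04888245] [ 2.04362231  0.28073761 78.01018787]
scene (np.float64(252.68825840139223), np.float64(165.35902249426707)) (np.float64(253.32685078154853), np.float64(187.93984003357522))
top (np.float64(268.12820965949504), np.float64(192.3161662755091)) (np.float64(266.2503320904162), np.float64(194.78138985403533))
```

View pics/s1.png

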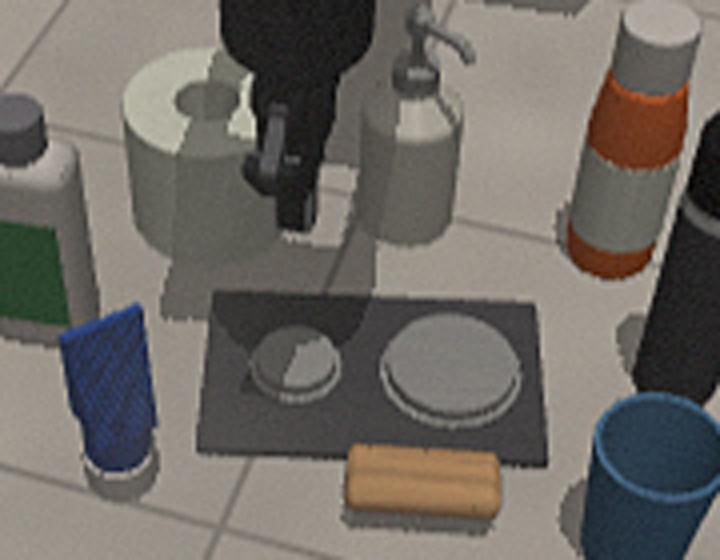

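The shut fingertips appear at crop pixel (295,228), directly above the small button at (295,362) in column. I'll lower in steps and check again before contact.

```bash
python3 -m crank '[[0.002,0,0.02,0,0,0,1],[0.002,0,0.04,0,0,0,1],[0.002,0,0.055,0,0,0,1],[0.002,0,0.06,0,0,0,1],[0.002,0,0.06,0,0,0,1]]'
python3 - <<'E'
from h import *
from rig import r,cams
import cv2
s=r.sense(); print(s["eef_pos"],s["contact_force"])
t=s["eef_pos"]+np.array([0,0,-19.])
f=cams.grab_frame("scene"); print(proj(f,t),proj(f,[546.5,45,22]))
a=cv2.resize(f["image"][130:220,210:310,::-1],None,fx=4,fy=4,interpolation=cv2.INTER_CUBIC)
w=cams.grab_frame("wrist")["image"][:,:,::-1]
w=cv2.resize(w,(400,300))
cv2.imwrite("pics/s2.png",np.hstack([a,np.vstack([w,np.zeros((60,400,3),np.uint8)])]))
E
```

```text
clock: 3.0
eef_pos: [547.2, 45.0, 59.8]
tcp_rot: [3.14, 0.0, 1.655]
contact_force: [-0.2, 0.2, 0.1]
opening: -0.001
grasp_force: 0.0
[547.17068664  44.9732624   59.78861335] [-0.24401909  0.24993669  0.11350213]
(np.float64(253.27597381061415), np.float64(183.0167941505256)) (np.float64(253.32685078154853), np.float64(187.93984003357522))
```

View pics/s2.png

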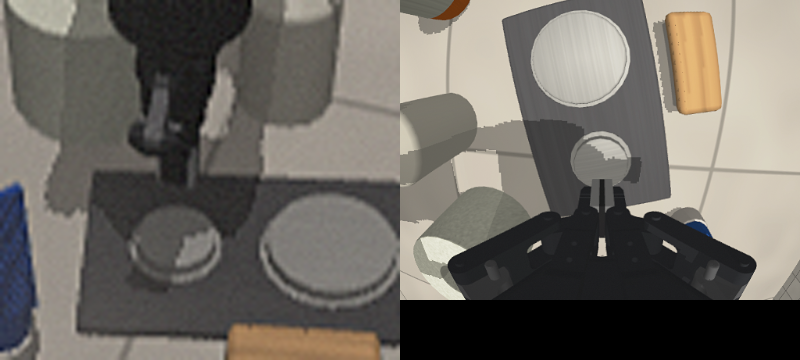

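```bash
cat >> h.py <<'E'
def fish(f,P):
    c=R.from_euler("xyz",f["orientation"]).inv().apply(np.array(P)-f["position"])
    h=np.hypot(c[0],c[1]); t=np.arctan2(h,c[2]); return np.round([f["fx"]*t*c[0]/h+f["cx"], f["fy"]*t*c[1]/h+f["cy"]],1)
E
python3 - <<'E'
from h import *
from rig import r,cams
import cv2
s=r.sense(); e=s["eef_pos"]; print(e)
w=cams.grab_frame("wrist"); t=cams.grab_frame("top"); f=cams.grab_frame("scene")
print(w["position"],w["orientation"])
for n,P in dict(small=[546.5,45,22],large=[520.7,136.6,22],tip=e-[0,0,19],tip0=e).items(): print(n,fish(w,P),np.round(proj(t,P),1),np.round(proj(f,P),1))
a=cv2.resize(w["image"][150:280,180:340,::-1],None,fx=3,fy=3,interpolation=cv2.INTER_CUBIC)
b=cv2.resize(f["image"][145:210,220:300,::-1],None,fx=4,fy=4,interpolation=cv2.INTER_CUBIC)
b=cv2.convertScaleAbs(b,alpha=2.2)
b=cv2.copyMakeBorder(b,0,390-260,0,0,cv2.BORDER_CONSTANT); cv2.imwrite("pics/s3.png",np.hstack([a,b]))
E
```

```text
[547.42061439  45.02639024  60.14899336]
[541.91730207 122.39494978 215.43658862] [ 2.83543375e+00 -1.50637305e-03  8.34851668e-02]
small [255.1 210.1] [266.3 194.8] [253.3 187.9]
large [226.5  72.8] [228.7 204.7] [292.1 189.5]
tip [256.3 221.3] [266.5 193.8] [253.3 183. ]
tip0 [256.1 234.5] [266.7 193.2] [253.3 177.7]
```

View pics/s3.png

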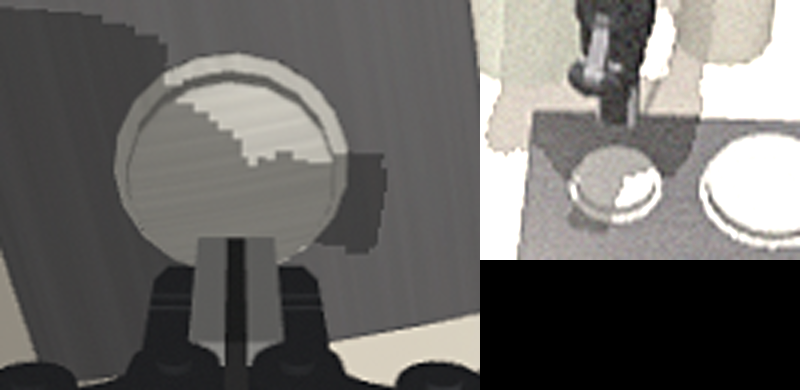

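The wrist view shows the pads lined up with the small button: tip at (258,229), disc centre at (257,207). In both views the tip looks higher than nominal, so I'll go down slowly and let the force reading tell me when it touches.

```bash
python3 -m crank '[[0,0,0.003,0,0,0,1],[0,0,0.006,0,0,0,1],[0,0,0.009,0,0,0,1],[0,0,0.012,0,0,0,1],[0,0,0.014,0,0,0,1]]'
python3 -m crank '[[0,0,0.001,0,0,0,1],[0,0,0.002,0,0,0,1],[0,0,0.003,0,0,0,1],[0,0,0.004,0,0,0,1],[0,0,0.005,0,0,0,1]]'
python3 - <<'E'
from rig import cams
import cv2
f=cams.grab_frame("scene")["image"][145:210,220:300,::-1]; w=cams.grab_frame("wrist")["image"][150:280,180:340,::-1]
import numpy as np
b=cv2.copyMakeBorder(cv2.convertScaleAbs(cv2.resize(f,None,fx=4,fy=4),alpha=2),0,130,0,0,cv2.BORDER_CONSTANT)
cv2.imwrite("pics/s4.png",np.hstack([cv2.resize(w,None,fx=3,fy=3),b]))
E
```

```text
clock: 3.75
eef_pos: [546.0, 44.9, 44.1]
tcp_rot: [-3.141, 0.0, 1.655]
contact_force: [-1.5, 0.0, 0.9]
opening: -0.001
grasp_force: 0.0
clock: 4.25
eef_pos: [546.3, 45.0, 39.6]
tcp_rot: [3.141, -0.0, 1.655]
contact_force: [-0.3, 1.4, -0.4]
opening: -0.008
grasp_force: 0.0
```

View pics/s4.png

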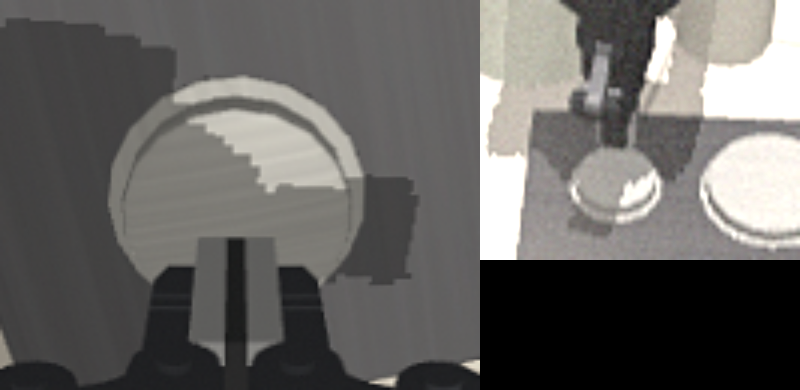

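There's still no contact. The tip at scene crop (615,147) is about 9 image pixels above the button at (615,184), so roughly 30 mm remain. It is well centred laterally in both views, so I'll carry on slowly.

```bash
python3 -m crank '[[0,0,0.002,0,0,0,1],[0,0,0.004,0,0,0,1],[0,0,0.006,0,0,0,1],[0,0,0.008,0,0,0,1],[0,0,0.010,0,0,0,1]]'
python3 -m crank '[[0,0,0.001,0,0,0,1],[0,0,0.002,0,0,0,1],[0,0,0.003,0,0,0,1],[0,0,0.004,0,0,0,1],[0,0,0.005,0,0,0,1]]'
```

```text
clock: 4.85
eef_pos: [546.2, 45.0, 29.4]
tcp_rot: [-3.141, 0.0, 1.655]
contact_force: [-0.9, 0.2, 0.1]
opening: -0.001
grasp_force: 0.0
clock: 5.35
eef_pos: [546.3, 45.0, 24.5]
tcp_rot: [3.142, -0.0, 1.655]
contact_force: [0.9, -0.8, 0.2]
opening: -0.001
grasp_force: 0.0
```

```bash
python3 -m crank '[[0,0,0.001,0,0,0,1],[0,0,0.002,0,0,0,1],[0,0,0.003,0,0,0,1],[0,0,0.004,0,0,0,1],[0,0,0.005,0,0,0,1]]'
python3 - <<'E'
from rig import cams
from h import *
import cv2
F=cams.grab_frame("scene");f=F["image"][145:210,220:300,::-1]; w=cams.grab_frame("wrist")["image"][150:280,180:340,::-1]
b=cv2.copyMakeBorder(cv2.convertScaleAbs(cv2.resize(f,None,fx=4,fy=4),alpha=2),0,130,0,0,cv2.BORDER_CONSTANT)
cv2.imwrite("pics/s5.png",np.hstack([cv2.resize(w,None,fx=3,fy=3),b]))
E
```

```text
clock: 5.85
eef_pos: [546.2, 44.9, 19.5]
tcp_rot: [-3.142, -0.0, 1.655]
contact_force: [-0.3, -0.0, 0.2]
opening: 0.007
grasp_force: 0.0
```

View pics/s5.png

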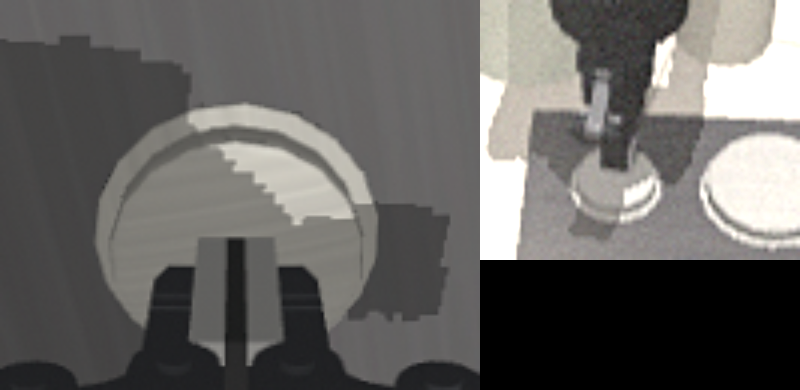

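The tip, at scene crop (615,167), is now about 10–15 mm above the button. It is still centred, so I'll keep going at 10 mm/s.

```bash
python3 -m crank '[[0,0,0.001,0,0,0,1],[0,0,0.002,0,0,0,1],[0,0,0.003,0,0,0,1],[0,0,0.004,0,0,0,1],[0,0,0.005,0,0,0,1]]'
python3 -m crank '[[0,0,0.001,0,0,0,1],[0,0,0.002,0,0,0,1],[0,0,0.003,0,0,0,1],[0,0,0.004,0,0,0,1],[0,0,0.004,0,0,0,1]]'
```

```text
clock: 6.45
eef_pos: [546.2, 45.0, 14.5]
tcp_rot: [-3.142, -0.0, 1.655]
contact_force: [-0.2, 0.2, 0.6]
opening: 0.0
grasp_force: 0.0
clock: 6.95
eef_pos: [546.1, 45.0, 10.4]
tcp_rot: [-3.141, -0.0, 1.655]
contact_force: [0.5, 0.7, -0.5]
opening: 0.002
grasp_force: 0.0
```

```bash
python3 -m crank '[[0,0,0.001,0,0,0,1],[0,0,0.002,0,0,0,1],[0,0,0.003,0,0,0,1],[0,0,0.003,0,0,0,1]]'
python3 - <<'E'
from rig import cams
from h import *
import cv2
F=cams.grab_frame("scene");f=F["image"][145:210,220:300,::-1]; w=cams.grab_frame("wrist")["image"][150:280,180:340,::-1]
b=cv2.copyMakeBorder(cv2.convertScaleAbs(cv2.resize(f,None,fx=4,fy=4),alpha=2),0,130,0,0,cv2.BORDER_CONSTANT)
cv2.imwrite("pics/s6.png",np.hstack([cv2.resize(w,None,fx=3,fy=3),b]))
E
```

```text
clock: 7.35
eef_pos: [546.3, 45.0, 7.6]
tcp_rot: [3.141, 0.0, 1.655]
contact_force: [-0.4, 0.8, 1.5]
opening: 0.003
grasp_force: 1.1
```

View pics/s6.png

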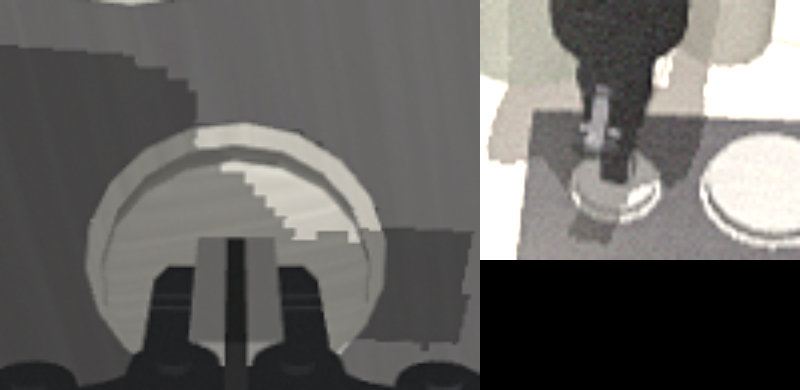

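Fz is about 1.5 N, so this may be first contact. The tip sits on the disc, at scene crop (615,180). I'll press on.

```bash
python3 -m crank '[[0,0,0.001,0,0,0,1],[0,0,0.002,0,0,0,1],[0,0,0.002,0,0,0,1]]'
python3 -m crank '[[0,0,0.001,0,0,0,1],[0,0,0.002,0,0,0,1],[0,0,0.002,0,0,0,1]]'
```

```text
clock: 7.75
eef_pos: [546.4, 45.0, 5.5]
tcp_rot: [3.141, 0.0, 1.655]
contact_force: [0.4, -0.3, 2.4]
opening: 0.0
grasp_force: 1.5
clock: 8.05
eef_pos: [546.4, 45.0, 3.5]
tcp_rot: [3.141, -0.0, 1.655]
contact_force: [-0.6, 0.0, 4.1]
opening: 0.003
grasp_force: 1.8
```

```bash
python3 -m crank '[[0,0,0.001,0,0,0,1],[0,0,0.002,0,0,0,1],[0,0,0.002,0,0,0,1]]'
python3 -m crank '[[0,0,0.001,0,0,0,1],[0,0,0.001,0,0,0,1]]'
```

```text
clock: 8.35
eef_pos: [546.3, 45.0, 1.5]
tcp_rot: [3.141, -0.0, 1.655]
contact_force: [-0.4, 0.0, 3.9]
opening: -0.0
grasp_force: 2.2
clock: 8.55
eef_pos: [546.4, 45.0, 1.1]
tcp_rot: [3.141, -0.0, 1.655]
contact_force: [-0.5, -0.3, 10.9]
opening: 0.004
grasp_force: 5.4
```

Stop reached, at 11 N. Holding for two seconds.

```bash
for i in 1 2 3; do python3 -m crank '[[0,0,0,0,0,0,1],[0,0,0,0,0,0,1],[0,0,0,0,0,0,1],[0,0,0,0,0,0,1],[0,0,0,0,0,0,1]]' | grep -E "clock|eef|contact"; done
python3 -m crank '[[0,0,0,0,0,0,1],[0,0,0,0,0,0,1],[0,0,0,0,0,0,1],[0,0,0,0,0,0,1],[0,0,-0.002,0,0,0,1]]'
python3 -m crank '[[0,0,-0.003,0,0,0,1],[0,0,-0.006,0,0,0,1],[0,0,-0.010,0,0,0,1],[0,0,-0.016,0,0,0,1],[0,0,-0.03,0,0,0,1]]'
python3 -m crank '[[0,0,-0.04,0,0,0,1],[0,0,-0.08,0,0,0,1],[0,0,-0.12,0,0,0,1],[0,0,-0.16,0,0,0,1],[0,0,-0.20,0,0,0,1]]'
python3 -m crank '[[0,0,-0.04,0,0,0,1],[-0.04,0,-0.06,0,0,0,1],[-0.08,0,-0.06,0,0,0,1],[-0.12,0,-0.06,0,0,0,1],[-0.16,0,-0.06,0,0,0,1]]'
python3 -m crank '[[0,0,0,0,0,0,1],[0,0,0,0,0,0,1],[0,0,0,0,0,0,1]]'
python3 - <<'E'
from rig import cams
import cv2
cv2.imwrite("pics/end.png",cams.grab_frame("scene")["image"][:,:,::-1])
E
```

```text
clock: 9.05
eef_pos: [546.4, 45.0, 1.1]
contact_force: [-1.7, -0.2, 11.2]
clock: 9.55
eef_pos: [546.4, 45.0, 1.1]
contact_force: [-1.1, -0.3, 11.7]
clock: 10.05
eef_pos: [546.4, 45.0, 1.1]
contact_force: [-1.7, 0.9, 10.2]
clock: 10.55
eef_pos: [546.4, 45.0, 2.7]
tcp_rot: [3.141, -0.0, 1.655]
contact_force: [0.3, -0.4, 4.6]
opening: -0.001
grasp_force: 1.9
clock: 11.05
eef_pos: [545.1, 44.9, 32.3]
tcp_rot: [-3.139, -0.0, 1.655]
contact_force: [-0.1, -0.4, -0.1]
opening: 0.0
grasp_force: 0.0
clock: 11.55
eef_pos: [545.7, 44.9, 235.3]
tcp_rot: [3.141, -0.0, 1.655]
contact_force: [0.2, -0.3, -0.3]
opening: 0.0
grasp_force: 0.0
clock: 12.05
eef_pos: [559.3, -115.8, 294.0]
tcp_rot: [3.141, 0.0, 1.655]
contact_force: [0.2, 0.4, 0.3]
opening: -0.001
grasp_force: 0.0
clock: 12.35
eef_pos: [559.4, -113.7, 292.9]
tcp_rot: [-3.142, -0.0, 1.655]
contact_force: [-1.1, 0.1, -0.0]
opening: -0.0
grasp_force: 0.0
```

View pics/end.png

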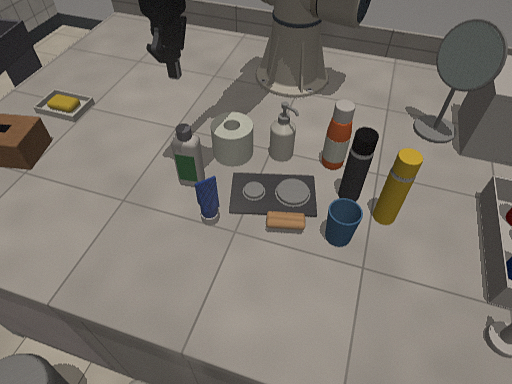

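The small button at (254,190) is back up, the toiletries stand where they were, and the hand is clear at (170,50).

```bash
python3 -c "
from rig import sign_off
print(sign_off())"
```

```text
the job is handed in; nothing more can be done
None
```

I pressed the small button slowly to its stop, held it there for about two seconds at roughly 11 N, and let it spring back; the hand is clear, the large button and toiletries look untouched in the final picture, and the job was handed in at about 12 s.

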